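Load a tool handle in the bench lift and hold it raised for inspection

ROBOT

A 6-joint arm with a two-finger parallel gripper is mounted at the origin on the work surface. World frame = base frame: x ahead of the robot, y to its left, z up, the work surface at z = 0. Lengths are in m, angles in degrees, forces in N, time in s.
With the tool pointing down it reaches from about 0.4 to 0.825 m from the base axis. Payload 7 kg.
Tool frame: the origin (TCP) lies at the very end of the fingers, on their centre line; the grasp point (between the pads) lies 19 mm behind it (ctrl.pinch_z is the distance from the TCP to the grasp point, in m); z points along the fingers, x is the direction in which the jaws open and shut, and the axes are right-handed (so a half turn about z gives the same grasp; the last joint's range is limited). The gripper opens to 88 mm and grips with 3 to 60 N. Pads are 19 mm wide; open, the fingers measure 130 mm over their backs; the gripper's body (78 mm by 193 mm) begins 47 mm behind the grasp point.
Start: joints at [-57.978, 20.546, 0.682, 0, -70.136, -16.507], TCP at [0.181, -0.65, 0.194] pointing down, gripper open.
Joint ranges: [-176.03, 176.03], [-82.01, 121.73], [-58.28, 71.71], [-173.87, 95.51], [-174.79, -0.11], [-173.66, 173.66]. Speed limits (degrees/s): [136.94, 136.94, 172.46, 180, 180, 180].

INTERFACE

Orientations are given as [roll, pitch, yaw] about the fixed x, y, z axes, in that order (R = Rz(yaw) Ry(pitch) Rx(roll)).
In Python, from plant import ctrl gives the robot as it stands.
- The arm moves only by the tool carry_out, never from a script. Its argument "increments" is a list of rows, each a list of 7 numbers: the turn, a rotation vector about the world's x, y, z in degrees, then the shift along the world's x, y, z in mm, then the closure, from 0 (fully open) to 1 (shut). In form: [[ax, ay, az, dx, dy, dz, grip], ...]. A call has 1 to 20 rows; each row is the pose to reach, as a shift and turn from the pose commanded when the call began; what a row does not reach only later rows make up. A row lasts 1/8 s, in which the tool goes at most 62.5 mm and 10.7 degrees, less where a joint would pass 70% of its speed; a pose out of reach is approached as far as the arm can. A call with a gripper value outside its range is refused whole. The fingers move at their own pace and stop on an object; the grip force is fixed at half the most. Time passes only in rows, so rows that repeat a pose let the fingers close. It gives the time, the measured TCP pose, the force and the opening at its end, in the units of the state.
- ctrl.get_obs(): the state, without advancing time (a new reading comes with each control period).
- ctrl.snapshot(name): name is "side" or "top" or "wrist"; returns a dict with "pixels" (420x560x3 uint8, blue, green, red), "intrinsics" (3x3 intrinsics, pixels), "rvec" (rotation vector, rad) and "tvec" (3), from world to camera coordinates, as OpenCV has them; the wrist camera has in their place "hand_eye" (4x4, takes a point from camera to tool coordinates, whose origin is the TCP and whose axes are the tool frame's). Camera axes: x right, y down, z forward; pixel columns grow to the right and rows downward; lengths in m; the calibration is good to about 2 mm. A picture is of the moment at which its call begins: read the wrist's pose just before it. There is no depth.
- ctrl.close_job(): hands the job in, once; it reports no verdict.
Trained networks look in a picture, given as the dict that the camera call returned (one of the last four; its "shot" number tells which), for a name from the list of things; names that differ only in an ending like _2 or _b are one class to them, and where a whole thing is asked for, a point or a joint stands for the part that bears it (a point fixed in the world has none). Each returns a list of dicts, best first, with "confidence" (0 to 1); they miss things now and then, are a little off and sometimes report something else, mostly with a low value. They report only what shows in the picture. A call takes as long as a camera call.
- ctrl.search_frame(picture, label): "centre" ([x, y, z] in m, in world coordinates, good to about 4 mm: the middle of the surface that is visible of it).
- ctrl.outline_of(picture, label): "pixels" (420x560 bool, what is visible of it).
The state is a dict: "clock": time; "joint_pos": joint angles; "qvel": joint speeds; "tau": joint torques, N m; "tool_pos": TCP position; "orientation": TCP orientation; "force": force on the tool from outside, world axes, zero at the start; "moment": the same for the moment, N m; "opening": finger opening in m.
Only numpy, scipy, OpenCV 4.12 (cv2) and the standard library are available. Lean on these libraries where they do the work, as an engineer would, in place of code of your own. Each camera call takes 0.05 s, during which the arm holds its last target. There are 200 camera calls.

TASK

Stand the long straight wooden handle, brass end down, fully home in the socket of the lowered bench lift and let go of it. Then squeeze the release button on the side of the lift's black grip, keep it squeezed while you pull the grip straight up past the first stop to the second stop (the end of its travel), and finish still holding the grip there with the handle seated in the socket, so that the bench camera can inspect it. Leave the other things on the bench where they are.

Things in the scene. Friction and masses are not known exactly. Their poses are not given: they have to be found in the camera images.
- handle_center (a point): Long straight wooden handle, loose, standing upright on the bench on its brass end; the taller and slimmer of the two loose wooden handles. Round, 120 mm tall, 26 mm diameter, 90 g nominal; the brass foot tapers over its lowest 14 mm to 21 mm diameter. This point is its centre, 60 mm above its foot; z runs from the brass foot to the top.
- handle_foot (a point): Centre of the flat brass underside of the long handle, 60 mm below its centre.
- handle: The same long handle as a body; origin at the centre of its brass underside.
- lift: Bench lift, fixed to the bench: a dark steel base plate (170 x 110 x 10 mm, reaching from 60 mm behind to 110 mm ahead of the origin along its x), a 36 mm square aluminium column up to 128 mm, and a telescoping mast that carries a black grip and, beyond it, a socket. Origin on the bench under the column's axis; x points from the column to the socket, y to the side with the release button, z up.
- lift_grip (a point): Centre of the black grip block on top of the mast: 36 mm along the lift's x, 34 mm along its y, 60 mm tall, centre 160 mm above the bench when the lift is down (its top at 190 mm) and rising with the mast. Axes as the lift's. Its +y side carries the release button, its -y side is bare; take it from above with one finger on the button and the other on the bare side.
- lift_socket (a point): Centre of the mouth of the socket, 80 mm from the grip's axis along the lift's +x and 140 mm above the bench when the lift is down; it rises with the mast. The socket is a 44 mm square aluminium block with a round upright hole, 29 mm in diameter with a 3 mm chamfer at the mouth and 50 mm deep; a seated handle stands 70 mm out of it.
- mast (a joint): Travel of the telescoping mast, m: 0 fully down (where it starts, locked), 0.045 the first stop, 0.090 the second stop, a solid end stop. Unless the button is held in, the mast locks at 0 (up to 2 mm of play) and cannot rise through the first stop. Nothing locks it at the second stop: let go, it drops under its own weight (about 4 N, with 1 N of friction) some 28 mm, onto the latch of the first stop.
- release (a joint): Release button, m: 0 out, 0.008 fully in; the latch is clear from about 0.0045 on. A grey plastic plate 24 mm along x by 36 mm tall, centred at the height of the grip's centre, on the grip's +y face; its outer face stands 26 mm from the grip's centre when out and 18 mm when in, so that grip and button measure 43 mm across, 35 mm when squeezed. Its spring pushes back with 1.6 N out to 4.8 N fully in.
- fat_handle: Bystander: short pear-shaped wooden handle, 72 mm tall, 42 mm at its widest, standing on the bench near the long handle. Origin at the centre of its underside.
- hammer: Bystander: hammer lying on the bench, 260 mm long. Origin beneath its middle.
- wax_tin: Bystander: dark steel tin, 68 mm diameter, 42 mm tall. Origin at the centre of its underside.
- brush: Bystander: bench brush lying beyond the work, 200 mm long. Origin beneath its middle.
- screwdriver: Bystander: screwdriver lying to the left, 190 mm long. Origin beneath its middle.
- ferrule_cup: Bystander: open steel cup, 68 mm diameter, 60 mm tall. Origin at the centre of its underside.

How it is judged (in metres and radians):
On the way, in this order (a step that is already met when the one before it is completed fails the run):
1. the long handle stands home in the socket of the lowered lift and is let go (z of handle_foot in the frame of lift_socket below -0.042 m and horizontal distance between handle_foot and lift_socket below 0.008 m and angle between the z axis of handle_center and the z axis of lift_socket, either way round below 0.15 rad and contact force between the fingers and handle below 0.3 N and value of joint mast below 0.006 m), for 0.2 s.
2. the button is squeezed in by the fingers while the lift is down and the handle seated (z of handle_foot in the frame of lift_socket below -0.042 m and horizontal distance between handle_foot and lift_socket below 0.008 m and angle between the z axis of handle_center and the z axis of lift_socket, either way round below 0.15 rad and value of joint release above 0.0045 m and value of joint mast below 0.012 m and contact force between the fingers and lift above 1 N), for 0.05 s.
At the end, for the whole second after the job is handed in: The mast is within 6 mm of its second stop and held there by the fingers on the lift (more than 2 N), the long handle stands in the socket to within 8 mm of its floor, within 8 mm of its axis and 0.15 rad of upright, untouched by the fingers (z of handle_foot in the frame of lift_socket below -0.042 m and horizontal distance between handle_foot and lift_socket below 0.008 m and angle between the z axis of handle_center and the z axis of lift_socket, either way round below 0.15 rad and contact force between the fingers and handle below 0.3 N and value of joint mast above 0.084 m and contact force between the fingers and lift above 2 N and height (world z) of lift_grip above 0.243 m); the arm keeps its last pose, push and grip.
It fails at once if another thing on the bench is shifted by more than 30 mm (distance of any of fat_handle, hammer, wax_tin, brush, screwdriver, ferrule_cup from where it was at the start of the episode above 0.03 m).
It fails at once if the lift is raised while the handle is not in its socket (value of joint mast above 0.02 m and horizontal distance between handle_foot and lift_socket above 0.03 m).
It also fails if it takes over 51 s, if anything falls off the work surface, if the arm or the gripper's body presses on something with over 40 N, if the wrist force passes 120 N, or if a joint passes its speed limit or range.

## Working session

There is one attempt and no reset: what is moved stays moved. The work goes in short steps, Python scripts to look and compute and a tool call to move; the robot and the scene stay as the last step left them, time stands still between calls to the robot, and variables do not carry over. Pictures are saved under pics/ and viewed, about 8 in all and at most 12, crops included, and the job is handed in when it is done.

Besides the shell and the picture viewer there is one more tool, called after "Call:" in YAML: its name, and indented under it one key for each argument. carry_out: Moves the arm, as the interface text tells. Its arguments: {"type":"object","properties":{"increments":{"type":"array"}},"required":["increments"]}

```bash
mkdir -p pics
cat > h.py <<'E'
import numpy as np,cv2
from plant import ctrl
from scipy.spatial.transform import Rotation as R
def cam(p,o=None):
    if 'rvec' in p:
        Rm=cv2.Rodrigues(np.array(p['rvec'],float))[0];t=np.array(p['tvec'],float).ravel();return Rm,t
    T=np.eye(4);T[:3,:3]=R.from_euler('xyz',o['orientation'],degrees=True).as_matrix();T[:3,3]=o['tool_pos']
    M=np.linalg.inv(T@np.array(p['hand_eye']));return M[:3,:3],M[:3,3]
def proj(p,X,o=None):
    Rm,t=cam(p,o);c=np.atleast_2d(X)@Rm.T+t;u=c@np.array(p['intrinsics']).T;return u[:,:2]/u[:,2:]
def atz(p,uv,z,o=None):
    Rm,t=cam(p,o);C=-Rm.T@t;d=(Rm.T@np.linalg.inv(p['intrinsics'])@np.column_stack([np.atleast_2d(uv),np.ones(len(np.atleast_2d(uv)))]).T).T
    return C+d*((z-C[2])/d[:,2])[:,None]
E
python3 - <<'E'
from h import *
o=ctrl.get_obs();print(o)
ims=[]
for n in ['side','top']:
    p=ctrl.snapshot(n);ims.append(p['pixels'])
    Rm,t=cam(p);print(n,'campos',-Rm.T@t)
    for l in ['handle','handle_center','lift','lift_grip','lift_socket','fat_handle','release','hammer','wax_tin','brush','screwdriver','ferrule_cup']:
        r=ctrl.search_frame(p,l);print(n,l,[(np.round(q['centre'],3),round(q['confidence'],2)) for q in r[:2]])
    cv2.imwrite(f'pics/{n}0.png',p['pixels'])
E
```

```text
{'clock': 0.0, 'joint_pos': array([-5.79784883e+01,  2.05919654e+01,  6.34204689e-01, -1.98103604e-02,
       -7.01362707e+01, -1.65057247e+01]), 'qvel': array([ 0.0587748 , -0.03831543,  0.08937324, -0.0270606 ,  0.00367521,
        0.03314775]), 'tau': array([-1.21117257e-03, -5.82717526e+01,  2.93045640e+01,  6.99696332e+00,
        6.82184284e-03, -1.43486518e-04]), 'tool_pos': array([ 0.18037412, -0.64989048,  0.192721  ]), 'orientation': array([-1.79991138e+02, -9.54478294e-02,  1.05509033e+02]), 'force': array([ 0.34255384, -0.05757598,  0.16668201]), 'moment': array([ 0.02161228,  0.01551847, -0.04199361]), 'opening': 0.0877172076938138}
side campos [-0.0303271   0.55376531  0.91225816]
side handle [(array([ 0.469, -0.224,  0.07 ]), 0.74)]
side handle_center [(array([ 0.47 , -0.222,  0.071]), 0.68), (array([ 0.406, -0.04 ,  0.042]), 0.48)]
side lift [(array([0.487, 0.149, 0.012]), 0.97), (array([0.503, 0.139, 0.143]), 0.59)]
side lift_grip [(array([0.506, 0.142, 0.147]), 0.59)]
side lift_socket [(array([0.505, 0.136, 0.146]), 0.81)]
side fat_handle [(array([ 0.623, -0.236,  0
[... 381 characters left out ...]
.69)]
top campos [ 0.40557666 -0.00842477  1.38741897]
top handle [(array([ 0.476, -0.22 ,  0.116]), 0.51)]
top handle_center [(array([ 0.472, -0.227,  0.119]), 0.6)]
top lift [(array([0.51 , 0.126, 0.008]), 0.72)]
top lift_grip [(array([0.542, 0.129, 0.139]), 0.61), (array([0.451, 0.351, 0.022]), 0.55)]
top lift_socket [(array([0.539, 0.125, 0.143]), 0.77)]
top fat_handle [(array([ 0.628, -0.239,  0.066]), 0.68)]
top release []
top hammer [(array([ 0.593, -0.451,  0.022]), 0.96)]
top wax_tin [(array([ 0.417, -0.05 ,  0.045]), 0.66)]
top brush []
top screwdriver [(array([0.572, 0.412, 0.026]), 0.76), (array([0.538, 0.127, 0.142]), 0.21)]
top ferrule_cup [(array([0.452, 0.349, 0.021]), 0.81)]
```

Run:
```python
import cv2,numpy as np
a=cv2.imread('pics/side0.png');b=cv2.imread('pics/top0.png')
cv2.imwrite('pics/both.png',np.vstack([a,b])[:, :] if 0 else np.hstack([cv2.resize(a,(400,300)),cv2.resize(b,(400,300))]))
```

```text
(no output)
```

View pics/side0.png

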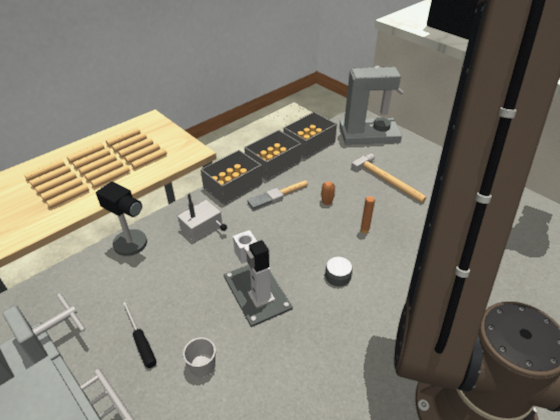

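View pics/top0.png

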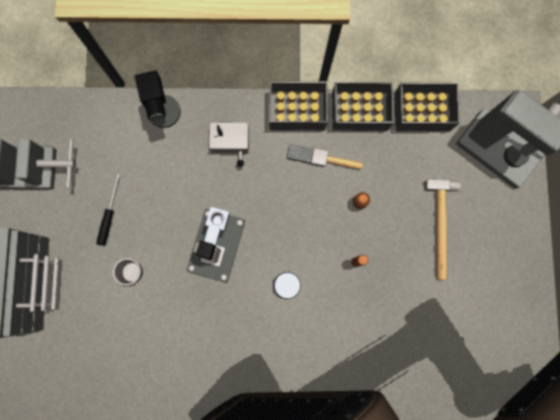

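The pictures show the lift with its socket at top-view (217,218) and grip at (207,250). The long handle stands at (361,260) and the fat handle at (362,200). All three are well separated.

Run:
```python
from h import *
p=ctrl.snapshot('top')
s=atz(p,[217,218],.14)[0];g=atz(p,[207,250],.19)[0];print('socket',s,'grip',g,np.linalg.norm(s-g))
print('lift yaw sg',np.degrees(np.arctan2(*(s-g)[[1,0]])))
c=atz(p,[[213,208],[244,214],[222,281],[188,272]],.01);print(c)
m=ctrl.outline_of(p,'lift')
M=np.array(m[0]['pixels']);print(m[0]['confidence'],M.sum())
# plate: darker / whole outline min area rect
ys,xs=np.nonzero(M);r=cv2.minAreaRect(np.float32(np.c_[xs,ys]));print(r);b=atz(p,cv2.boxPoints(r),.01);print(b)
h=ctrl.outline_of(p,'handle');print([(q['confidence'],q['pixels'].sum(),atz(p,np.argwhere(q['pixels'])[:,::-1].mean(0),.1)) for q in h[:2]])
print(atz(p,[362.5,259.5],.12))
q=p['pixels'][195:290,175:260];cv2.imwrite('pics/liftcrop.png',cv2.resize(q,None,fx=7,fy=6,interpolation=cv2.INTER_CUBIC))
o=ctrl.get_obs();w=ctrl.snapshot('wrist');print(w['hand_eye'],w['intrinsics'])
```

```text
socket [0.5705535  0.11538186 0.14      ] grip [0.49144562 0.13139509 0.19      ] 0.09494461979415669
lift yaw sg -11.443344856108801
[[0.61403912 0.13923731 0.01      ]
 [0.5985982  0.05813278 0.01      ]
 [0.42523445 0.11230377 0.01      ]
 [0.44781306 0.19976943 0.01      ]]
0.8 2866
((215.64682006835938, 244.34405517578125), (43.197967529296875, 68.86772155761719), 16.69924545288086)
[[0.45003014 0.20734363 0.01      ]
 [0.62145317 0.16065562 0.01      ]
 [0.58923236 0.05221206 0.01      ]
 [0.41885573 0.10084475 0.01      ]]
[(0.67, np.int64(135), array([[ 0.47286726, -0.22571157,  0.1       ]]))]
[[ 0.47533086 -0.22993217  0.12      ]]
[[ 9.99999273e-01 -2.73507827e-04  1.17426484e-03 -1.82944833e-04]
 [-8.22415830e-05  9.56188851e-01  2.92750533e-01 -7.85070045e-02]
 [-1.20288851e-03 -2.92750417e-01  9.56188133e-01 -1.90960661e-01]
 [ 0.00000000e+00  0.00000000e+00  0.00000000e+00  1.00000000e+00]] [[358.61980064   0.         279.50659399]
 [  0.         358.61980064 212.87359257]
 [  0.           0.           1.        ]]
```

Call:
carry_out:
  increments:
    - [0,0,-10,50,60,10,0]
    - [0,0,-20,100,130,10,0]
    - [0,0,-30.5,150,200,10,0]
    - [0,0,-30.5,190,260,10,0]
    - [0,0,-30.5,230,320,10,0]
    - [0,0,-30.5,260,370,10,0]
    - [0,0,-30.5,280,400,10,0]
    - [0,0,-30.5,294,424,10,0]
    - [0,0,-30.5,294,424,10,0]
    - [0,0,-30.5,294,424,10,0]
    - [0,0,-30.5,294,424,10,0]

```text
clock: 2.88
tool_pos: [0.4742, -0.2267, 0.2037]
orientation: [-180.0, 0.0, 75.0]
force: [0.1, 0.1, -0.0]
opening: 0.0875
```

Run:
```python
from h import *
o=ctrl.get_obs();w=ctrl.snapshot('wrist');print(o['tool_pos'],o['orientation'],o['clock'])
for l in ['handle','handle_center']:
    print([(q['centre'],q['confidence']) for q in ctrl.search_frame(w,l)])
    for q in ctrl.outline_of(w,l)[:1]:
        m=q['pixels'];print(q['confidence'],m.sum(),cv2.minAreaRect(np.argwhere(m)[:,::-1].astype(np.float32)))
im=w['pixels'].copy()
for z in(.0,.12):
  a=np.linspace(0,6.28,60);X=np.c_[.474+.013*np.cos(a),-.226+.013*np.sin(a),0*a+z]
  cv2.polylines(im,[proj(w,X,o).astype(int)],True,(0,255,0))
cv2.imwrite('pics/w1.png',im)
```

```text
[ 0.47422858 -0.22669407  0.20368236] [-1.79994719e+02  3.60547195e-03  7.50169425e+01] 2.875
[([0.4729, -0.2301, 0.1214], 0.7)]
0.7 1332 ((277.0, 197.5), (53.0, 30.0), 90.0)
[([0.4698, -0.2275, 0.1171], 0.86)]
0.75 1353 ((277.5, 197.5), (53.0, 31.0), 90.0)
```

View pics/w1.png

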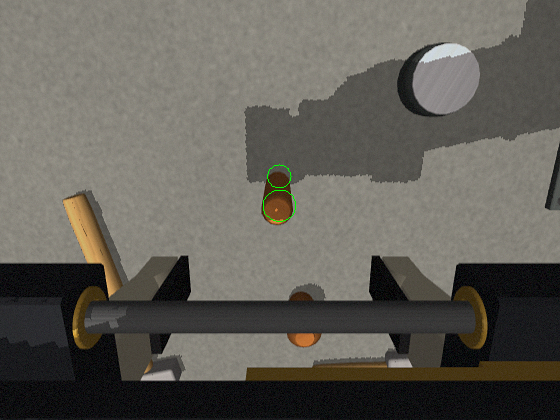

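The long handle's top is at (277,211), about 5 px beyond the predicted circle, so it is about 3.5 mm further along +x. The jaws straddle it and nothing is in the way.

Call:
carry_out:
  increments:
    - [0,0,0,3.5,-1,-40,0]
    - [0,0,0,3.5,-1,-80,0]
    - [0,0,0,3.5,-1,-105,0]
    - [0,0,0,3.5,-1,-123,0]
    - [0,0,0,3.5,-1,-123,0]
    - [0,0,0,3.5,-1,-123,0.5]
    - [0,0,0,3.5,-1,-123,1]
    - [0,0,0,3.5,-1,-123,1]
    - [0,0,0,3.5,-1,-123,1]
    - [0,0,0,3.5,-1,-123,1]
    - [0,0,0,3.5,-1,-123,1]
    - [0,0,0,3.5,-1,-103,1]
    - [0,0,0,3.5,-1,-63,1]
    - [0,0,0,3.5,-1,0,1]
    - [0,0,0,3.5,-1,60,1]
    - [0,0,0,3.5,-1,110,1]
    - [0,0,0,3.5,-1,110,1]

```text
clock: 5.25
tool_pos: [0.4798, -0.228, 0.3182]
orientation: [179.5, -0.0, 75.0]
force: [-0.1, -0.1, -1.4]
opening: 0.0005
```

Run:
```python
from h import *
o=ctrl.get_obs();w=ctrl.snapshot('wrist');print(o['tool_pos'],o['orientation'],o['clock'],o['opening'],o['force'])
for l in ['handle_center']:
    print([(q['centre'],q['confidence']) for q in ctrl.search_frame(w,l)])
im=w['pixels'].copy()
T=R.from_euler('xyz',o['orientation'],degrees=True)
for z in(-.020+.019-.039,.081,):
  for col,off in (((0,255,0),0),((255,0,0),.004)):
    a=np.linspace(0,6.28,60);r=.013 if z<0 else .0105
    X=T.apply(np.c_[r*np.cos(a),off+r*np.sin(a),0*a+z])+o['tool_pos']
    cv2.polylines(im,[proj(w,X,o).astype(int)],True,col)
cv2.imwrite('pics/w2.png',im)
```

```text
[ 0.47983993 -0.22801991  0.31818046] [ 1.79548971e+02 -1.40555813e-02  7.50278205e+01] 5.25 0.0005453048348076919 [-0.06526183 -0.06814083 -1.42503893]
[]
```

View pics/w2.png

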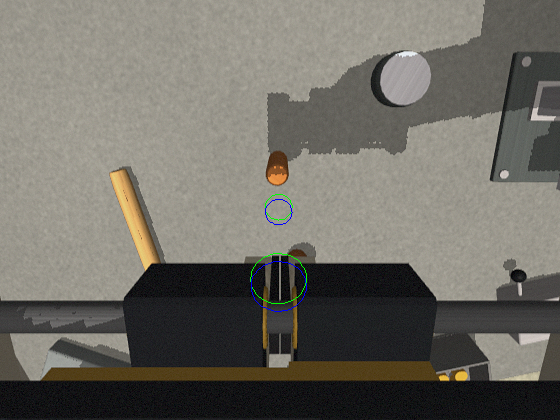

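The grasp missed: the opening is about 0 and the handle still stands at (277,170). I'll check the geometry.

Run:
```python
from h import *
for n in ('wrist','top','side'):
    o=ctrl.get_obs();w=ctrl.snapshot(n)
    print(n,o['tool_pos'],o['force'],o['orientation'][0])
    for l in ['handle','handle_center','fat_handle','wax_tin']:
        print(l,[(q['centre'],q['confidence']) for q in ctrl.search_frame(w,l)])
    if n=='wrist':
        T=R.from_euler('xyz',o['orientation'],degrees=True)
        print('tip',proj(w,T.apply([[0,0,0],[0,-.0095,0],[0,.0095,0],[0,0,-.04]])+o['tool_pos'],o))
        print('handle bot/top',proj(w,[[.4775,-.227,0],[.4775,-.227,.12]],o),'tin',proj(w,[.41,-.047,.042],o),'fat',proj(w,[[.626,-.237,0],[.626,-.237,.072]],o))
    else: cv2.imwrite(f'pics/{n}2.png',w['pixels'])
```

```text
wrist [ 0.47794293 -0.22714359  0.31354012] [-0.10894904 -0.73097523 -0.71396846] 179.97482006187238
handle [([0.4744, -0.2285, 0.1231], 0.63)]
handle_center [([0.4707, -0.2303, 0.1166], 0.8), ([0.4966, -0.4481, 0.0229], 0.65)]
fat_handle []
wax_tin [([0.4111, -0.0617, 0.0442], 0.98)]
tip [[278.72738976 246.55972757]
 [278.71809575 230.95223191]
 [278.73643625 261.75156476]
 [278.68782502 279.30071546]]
handle bot/top [[278.70465843 161.1830177 ]
 [278.71763296 178.22026632]] tin [[408.27919094  74.06050784]] fat [[297.57152311 256.59124492]
 [300.28886026 278.63124051]]
top [ 0.4775812  -0.22728901  0.31243487] [-0.88423211  0.63685958  0.38451696] -179.8731077324692
handle [([0.4682, -0.217, 0.0832], 0.6), ([0.5386, 0.1281, 0.1429], 0.23)]
handle_center []
fat_handle []
wax_tin []
side [ 0.47799748 -0.2274065   0.31335672] [ 0.43947303 -0.3388739  -0.3586598 ] -179.96936773834196
handle [([0.4712, -0.2214, 0.068], 0.78)]
handle_center [([0.4703, -0.2243, 0.0753], 0.67)]
fat_handle [([0.6241, -0.2334, 0.0493], 0.68), ([0.577, -0.4453, 0.0227], 0.21)]
wax_tin [([0.408, -0.0407, 0.0433], 0.64), ([0.506, 0.1355, 0.147], 0.56)]
```

View pics/side2.png

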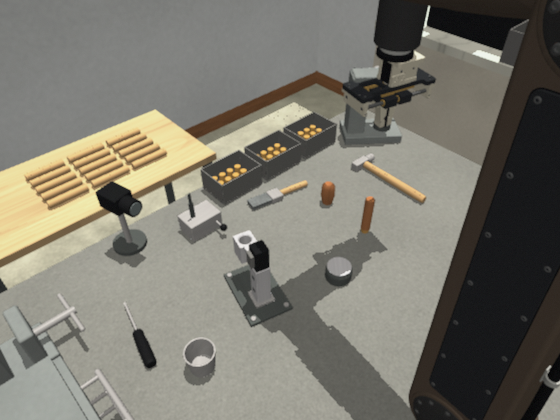

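The handle hasn't moved, and the estimate (0.4775,-0.227) fits the wrist picture. The fingers were simply still closing when I lifted, so I'll repeat with longer waits.

Call:
carry_out:
  increments:
    - [0,0,0,0,0,-30,0]
    - [0,0,0,0,0,-60,0]
    - [0,0,0,0,0,-80,0]
    - [0,0,0,0,0,-90,0]
    - [0,0,0,0,0,-90,0]
    - [0,0,0,0,0,-90,0]
    - [0,0,0,0,0,-90,0]
    - [0,0,0,0,0,-90,0]
    - [0,0,0,0,0,-90,0]
    - [0,0,0,0,0,-90,0]

```text
clock: 7.35
tool_pos: [0.4781, -0.2274, 0.2237]
orientation: [180.0, -0.0, 75.0]
force: [-0.3, 0.1, 0.2]
opening: 0.0867
```

Call:
carry_out:
  increments:
    - [0,0,0,0,0,-40,0]
    - [0,0,0,0,0,-80,0]
    - [0,0,0,0,0,-115,0]
    - [0,0,0,0,0,-135,0]
    - [0,0,0,0,0,-142.5,0]
    - [0,0,0,0,0,-142.5,0]
    - [0,0,0,0,0,-142.5,1]
    - [0,0,0,0,0,-142.5,1]
    - [0,0,0,0,0,-142.5,1]
    - [0,0,0,0,0,-142.5,1]
    - [0,0,0,0,0,-142.5,1]
    - [0,0,0,0,0,-142.5,1]
    - [0,0,0,0,0,-142.5,1]
    - [0,0,0,0,0,-142.5,1]
    - [0,0,0,0,0,-142.5,1]
    - [0,0,0,0,0,-142.5,1]
    - [0,0,0,0,0,-142.5,1]

```text
clock: 9.48
tool_pos: [0.478, -0.2274, 0.0811]
orientation: [-180.0, 0.0, 75.0]
force: [0.5, -0.3, -0.3]
opening: 0.0229
```

Call:
carry_out:
  increments:
    - [0,0,0,0,0,10,1]
    - [0,0,0,0,0,40,1]
    - [0,0,0,0,0,80,1]
    - [0,0,0,0,0,130,1]
    - [0,0,0,0,0,170,1]
    - [0,0,0,0,0,180,1]
    - [0,0,0,0,0,180,1]

```text
clock: 10.35
tool_pos: [0.478, -0.2272, 0.2616]
orientation: [179.9, -0.0, 75.0]
force: [-0.1, 0.5, -1.2]
opening: 0.0231
```

Run:
```python
from h import *
o=ctrl.get_obs();w=ctrl.snapshot('wrist');print(o['tool_pos'],o['orientation'],o['clock'],o['opening'],o['force'])
for l in ['handle_center']:
    print([(q['centre'],q['confidence']) for q in ctrl.search_frame(w,l)])
im=w['pixels'].copy()
T=R.from_euler('xyz',o['orientation'],degrees=True)
for z,r in((-.039,.013),(.067,.013),(.081,.0105)):
    a=np.linspace(0,6.28,60)
    X=T.apply(np.c_[r*np.cos(a),r*np.sin(a),0*a+z])+o['tool_pos']
    cv2.polylines(im,[proj(w,X,o).astype(int)],True,(0,255,0))
cv2.imwrite('pics/w3.png',im)
```

```text
[ 0.47803828 -0.22723389  0.26159593] [ 1.79939351e+02 -3.19219510e-02  7.50110251e+01] 10.35 0.023135730380169934 [-0.09852449  0.50912058 -1.18857268]
[([0.4713, -0.2266, 0.2963], 0.61)]
```

View pics/w3.png

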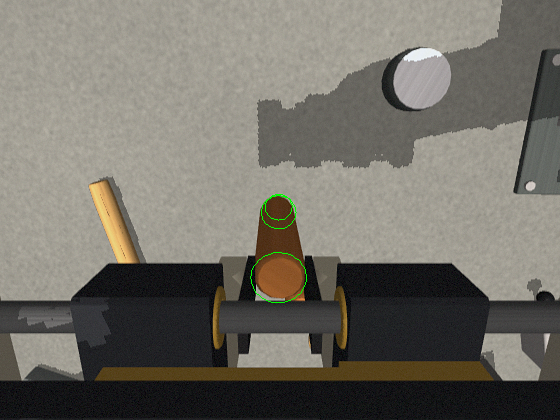

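The handle is held upright and matches the projected cylinder to about 1 mm: the top is at (281,276) and the foot at (279,207). Next I go beyond the socket so the wrist camera can see it past the handle.

Call:
carry_out:
  increments:
    - [0,0,0,15,20,30,1]
    - [0,0,0,40,60,50,1]
    - [0,0,0,65,110,55,1]
    - [0,0,0,90,160,55,1]
    - [0,0,0,115,210,55,1]
    - [0,0,0,140,260,55,1]
    - [0,0,0,160,300,55,1]
    - [0,0,0,172,322,55,1]
    - [0,0,0,172,322,55,1]
    - [0,0,0,172,322,55,1]
    - [0,0,0,172,322,55,1]
    - [0,0,0,172,322,55,1]

```text
clock: 11.95
tool_pos: [0.6498, 0.0938, 0.3167]
orientation: [180.0, -0.0, 75.0]
force: [-0.1, 0.2, -2.1]
opening: 0.0234
```

Run:
```python
from h import *
import pickle
o=ctrl.get_obs();w=ctrl.snapshot('wrist');print(o['tool_pos'],o['orientation'],o['clock'],o['opening'],o['force'])
pickle.dump((o,w),open('w4.pkl','wb'))
print([(q['centre'],q['confidence']) for q in ctrl.search_frame(w,'lift_socket')])
im=w['pixels'].copy()
def lift(P,org=(.496,.137),yaw=-15.1):
    return R.from_euler('z',yaw,degrees=True).apply(np.atleast_2d(P))+[*org,0]
a=np.linspace(0,6.28,60)
for X in (np.c_[.08+.0175*np.cos(a),.0175*np.sin(a),0*a+.14],[[.018,.017,.19],[.018,-.017,.19],[-.018,-.017,.19],[-.018,.017,.19]],[[.102,.022,.14],[.102,-.022,.14],[.058,-.022,.14],[.058,.022,.14]],[[.11,.055,.01],[.11,-.055,.01],[-.06,-.055,.01],[-.06,.055,.01]]):
    cv2.polylines(im,[proj(w,lift(X),o).round().astype(int)],True,(0,255,0))
cv2.imwrite('pics/w4.png',im)
```

```text
[0.64984071 0.09375925 0.31666209] [ 1.79970173e+02 -2.54126391e-02  7.49589223e+01] 11.95 0.02343825844889324 [-0.09673564  0.16055502 -2.08712949]
[([0.5366, 0.1262, 0.1396], 0.62)]
```

View pics/w4.png

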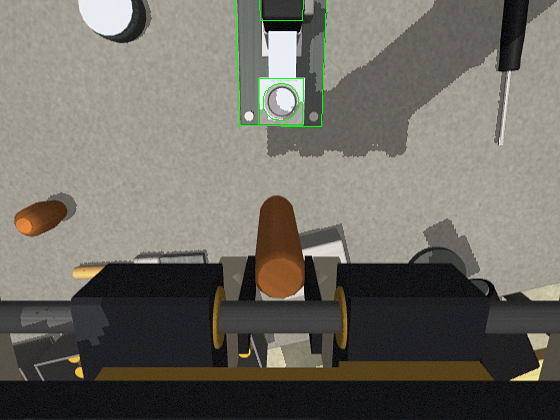

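The overlay fits to a couple of px, with the hole at about (281,101). I'll take a zoomed crop to refine it.

Run:
```python
from h import *
import pickle
o,w=pickle.load(open('w4.pkl','rb'));s=6
im=cv2.resize(w['pixels'][0:135,225:345],None,fx=s,fy=s,interpolation=cv2.INTER_CUBIC)[:,:]
def lift(P,org=(.496,.137),yaw=-15.1):
    return R.from_euler('z',yaw,degrees=True).apply(np.atleast_2d(P))+[*org,0]
a=np.linspace(0,6.28,60)
for X in (np.c_[.08+.0175*np.cos(a),.0175*np.sin(a),0*a+.14],[[.018,.017,.19],[.018,-.017,.19],[-.018,-.017,.19],[-.018,.017,.19]],[[.102,.022,.14],[.102,-.022,.14],[.058,-.022,.14],[.058,.022,.14]],[[.11,.055,.01],[.11,-.055,.01],[-.06,-.055,.01],[-.06,.055,.01]]):
    cv2.polylines(im,[(((proj(w,lift(X),o)+.5-[225,0])*s)).round().astype(int)],True,(0,255,0))
cv2.imwrite('pics/w4c.png',im[200:])
print(proj(w,lift([[.08,0,.14],[.0,0,.19]]),o), atz(w,[[281,101],[282,101],[281,102]],.14,o))
```

```text
[[280.47568701 101.89459155]
 [280.96798558  -5.60243638]] [[0.57256313 0.11687143 0.14      ]
 [0.57281698 0.11781646 0.14      ]
 [0.57346627 0.11663    0.14      ]]
```

View pics/w4c.png

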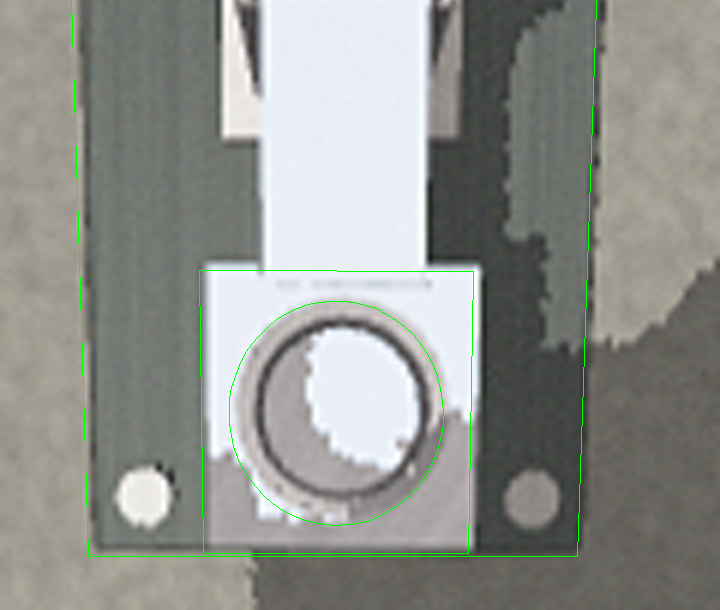

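The socket centre refines to (0.5728, 0.117), with the lift yaw at about -15°, matching the tool.

Call:
carry_out:
  increments:
    - [0,0,0,-30,9,0,1]
    - [0,0,0,-60,17,0,1]
    - [0,0,0,-77,22.5,-10,1]
    - [0,0,0,-77,22.5,-40,1]
    - [0,0,0,-77,22.5,-70,1]
    - [0,0,0,-77,22.5,-83,1]
    - [0,0,0,-77,22.5,-83,1]
    - [0,0,0,-77,22.5,-83,1]
    - [0,0,0,-77,22.5,-83,1]

```text
clock: 13.18
tool_pos: [0.5736, 0.1173, 0.2343]
orientation: [179.9, -0.1, 75.0]
force: [0.1, 0.5, -0.5]
opening: 0.0233
```

Run:
```python
from h import *
import pickle
o=ctrl.get_obs();w=ctrl.snapshot('wrist');print(o['tool_pos'],o['orientation'],o['opening'],o['force'])
a=np.linspace(0,6.28,60)
s=3;im=cv2.resize(w['pixels'][150:320,180:380],None,fx=s,fy=s,interpolation=cv2.INTER_CUBIC)
for c,X in (((0,255,0),np.c_[.08+.0175*np.cos(a),.0175*np.sin(a),0*a+.14]),((0,255,0),[[.102,.022,.14],[.102,-.022,.14],[.058,-.022,.14],[.058,.022,.14]]),((255,0,0),np.c_[.08+.013*np.cos(a),.013*np.sin(a),0*a+.164])):
    X=R.from_euler('z',-15,degrees=True).apply(X)+[.5728-.08*np.cos(np.radians(15)),.117+.08*np.sin(np.radians(15)),0]
    cv2.polylines(im,[((proj(w,X,o)+.5-[180,150])*s).round().astype(int)],True,c)
cv2.imwrite('pics/w5.png',im)
```

```text
[0.57361998 0.1172731  0.23426541] [ 1.79922404e+02 -6.17930303e-02  7.50134507e+01] 0.023301265528830526 [ 0.05572319  0.53368321 -0.45943424]
```

View pics/w5.png

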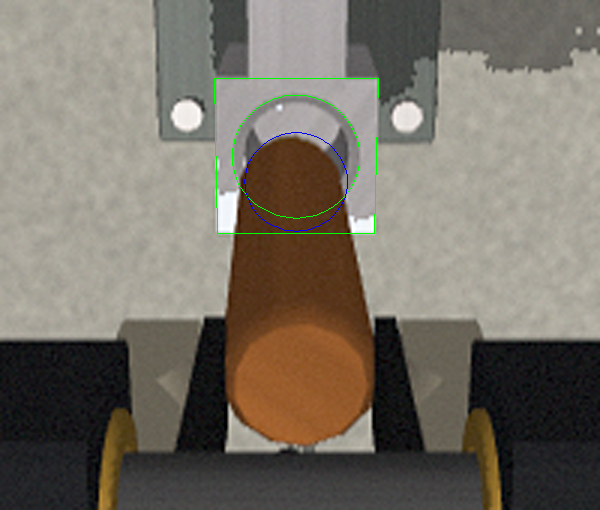

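The foot sits over the hole, about 1 mm to the left, so I correct by +1 mm and lower it in steps.

Call:
carry_out:
  increments:
    - [0,0,0,-0.2,1,-5,1]
    - [0,0,0,-0.2,1,-12,1]
    - [0,0,0,-0.2,1,-20,1]
    - [0,0,0,-0.2,1,-27,1]
    - [0,0,0,-0.2,1,-33,1]
    - [0,0,0,-0.2,1,-39,1]
    - [0,0,0,-0.2,1,-45,1]
    - [0,0,0,-0.2,1,-45,1]

```text
clock: 14.22
tool_pos: [0.5725, 0.118, 0.1876]
orientation: [-180.0, 0.0, 75.0]
force: [-0.0, -0.0, -1.6]
opening: 0.0232
```

Call:
carry_out:
  increments:
    - [0,0,0,0,0,-5,1]
    - [0,0,0,0,0,-10,1]
    - [0,0,0,0,0,-14,1]
    - [0,0,0,0,0,-16,1]
    - [0,0,0,0,0,-16,1]

```text
clock: 14.85
tool_pos: [0.5728, 0.1181, 0.172]
orientation: [-180.0, 0.0, 75.0]
force: [0.5, -0.2, -0.5]
opening: 0.0232
```

Call:
carry_out:
  increments:
    - [0,0,0,0,0,0,0.6]
    - [0,0,0,0,0,0,0]
    - [0,0,0,0,0,0,0]
    - [0,0,0,0,0,0,0]
    - [0,0,0,0,0,0,0]
    - [0,0,0,0,0,0,0]
    - [0,0,0,0,0,0,0]
    - [0,0,0,0,0,0,0]
    - [0,0,0,0,0,20,0]
    - [0,0,0,0,0,60,0]
    - [0,0,0,0,0,100,0]
    - [0,0,0,0,0,125,0]
    - [0,0,0,0,0,125,0]
    - [0,0,0,0,0,125,0]

```text
clock: 16.6
tool_pos: [0.5725, 0.1181, 0.2965]
orientation: [-180.0, 0.0, 75.0]
force: [-0.5, 0.5, -0.1]
opening: 0.0878
```

Run:
```python
from h import *
o=ctrl.get_obs();w=ctrl.snapshot('wrist');print(o['tool_pos'],o['orientation'],o['opening'],o['force'],o['clock'])
im=w['pixels'].copy();a=np.linspace(0,6.28,60)
L=lambda X:R.from_euler('z',-15,degrees=True).apply(X)+[.5728-.08*np.cos(np.radians(15)),.1175+.08*np.sin(np.radians(15)),0]
for X in (np.c_[.08+.013*np.cos(a),.013*np.sin(a),0*a+.21],np.c_[.08+.013*np.cos(a),.013*np.sin(a),0*a+.14],[[.018,.017,.19],[.018,-.017,.19],[-.018,-.017,.19],[-.018,.017,.19]],[[.012,.026,.178],[-.012,.026,.178],[-.012,.017,.178],[.012,.017,.178]],[[.102,.022,.14],[.102,-.022,.14],[.058,-.022,.14],[.058,.022,.14]]):
    cv2.polylines(im,[proj(w,L(X),o).round().astype(int)],True,(0,255,0))
cv2.imwrite('pics/w6.png',im);print(L([[0,.0005,.19]]))
```

```text
[0.57246063 0.1180777  0.29647061] [-1.79952666e+02  1.56344178e-02  7.50119540e+01] 0.0877537053624669 [-0.4679132   0.52927841 -0.08442224] 16.6
[[0.49565534 0.13868849 0.19      ]]
```

View pics/w6.png

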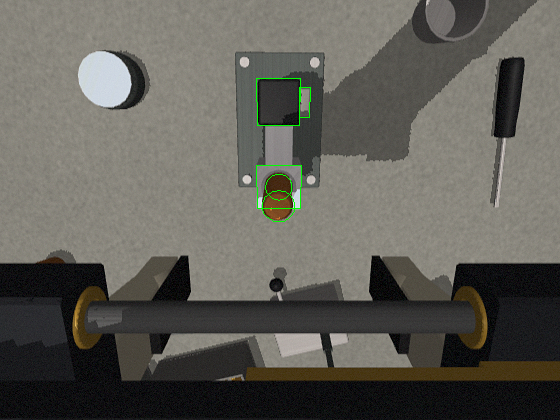

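The handle's top lies on the projection for z = 0.21, so it is fully home. The grip and button outlines match too, with the grip at (279,102) and the button at (305,102). Now I move over the grip and down.

Call:
carry_out:
  increments:
    - [0,0,0,-30,8,0,0]
    - [0,0,0,-60,16,0,0]
    - [0,0,0,-77,20.5,0,0]
    - [0,0,0,-77,20.5,0,0]
    - [0,0,0,-77,20.5,-40,0]
    - [0,0,0,-77,20.5,-80,0]
    - [0,0,0,-77,20.5,-115,0]
    - [0,0,0,-77,20.5,-140,0]
    - [0,0,0,-77,20.5,-153.5,0]
    - [0,0,0,-77,20.5,-153.5,0]
    - [0,0,0,-77,20.5,-153.5,0]

```text
clock: 18.02
tool_pos: [0.4967, 0.1389, 0.1446]
orientation: [179.9, -0.0, 75.0]
force: [0.3, -0.6, -0.0]
opening: 0.0875
```

Run:
```python
from h import *
o=ctrl.get_obs();w=ctrl.snapshot('wrist');print(o['tool_pos'],o['orientation'],o['opening'],o['force'],o['clock'])
cv2.imwrite('pics/w7.png',w['pixels'])
```

```text
[0.49668272 0.13890096 0.14459609] [ 1.79935206e+02 -4.61884150e-02  7.50221430e+01] 0.0875254370622955 [ 0.32441993 -0.59571406 -0.00984198] 18.025
```

View pics/w7.png

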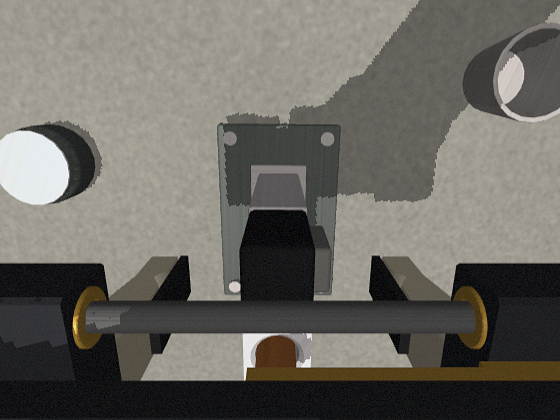

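The grip and button sit between the fingers, with the grip at columns 241–312 and the button out to about 330. The handle is in the socket behind them. Now I squeeze.

Call:
carry_out:
  increments:
    - [0,0,0,0,0,0,1]
    - [0,0,0,0,0,0,1]
    - [0,0,0,0,0,0,1]
    - [0,0,0,0,0,0,1]
    - [0,0,0,0,0,0,1]
    - [0,0,0,0,0,0,1]
    - [0,0,0,0,0,0,1]
    - [0,0,0,0,0,0,1]
    - [0,0,0,0,0,0,1]
    - [0,0,0,0,0,0,1]

```text
clock: 19.32
tool_pos: [0.4956, 0.1379, 0.1437]
orientation: [-180.0, 0.1, 75.0]
force: [0.1, -5.0, 1.9]
opening: 0.0336
```

Call:
carry_out:
  increments:
    - [0,0,0,-0.2,-0.7,0,1]
    - [0,0,0,-0.2,-0.7,5,1]
    - [0,0,0,-0.2,-0.7,10,1]
    - [0,0,0,-0.2,-0.7,17,1]
    - [0,0,0,-0.2,-0.7,25,1]
    - [0,0,0,-0.2,-0.7,33,1]
    - [0,0,0,-0.2,-0.7,41,1]
    - [0,0,0,-0.2,-0.7,49,1]
    - [0,0,0,-0.2,-0.7,57,1]
    - [0,0,0,-0.2,-0.7,65,1]
    - [0,0,0,-0.2,-0.7,72,1]
    - [0,0,0,-0.2,-0.7,79,1]
    - [0,0,0,-0.2,-0.7,84,1]
    - [0,0,0,-0.2,-0.7,88,1]
    - [0,0,0,-0.2,-0.7,90,1]
    - [0,0,0,-0.2,-0.7,90,1]
    - [0,0,0,-0.2,-0.7,90,1]

```text
clock: 21.45
tool_pos: [0.4957, 0.1379, 0.2337]
orientation: [180.0, 0.0, 75.0]
force: [2.6, -2.8, -4.6]
opening: 0.0338
```

Run:
```python
from h import *
o=ctrl.get_obs();print(o['tool_pos'],o['orientation'],o['opening'],o['force'],o['clock'])
w=ctrl.snapshot('side')
print([(q['centre'],q['confidence']) for l in('lift_grip','handle') for q in ctrl.search_frame(w,l)])
im=cv2.resize(w['pixels'][150:330,170:350],None,fx=3,fy=3,interpolation=cv2.INTER_CUBIC)
a=np.linspace(0,6.28,60)
L=lambda X:R.from_euler('z',-15,degrees=True).apply(X)+[.4956,.1382,0]
for X in (np.c_[.08+.013*np.cos(a),.013*np.sin(a),0*a+.30],[[.102,.022,.23],[.102,-.022,.23],[.058,-.022,.23],[.058,.022,.23]]):
    cv2.polylines(im,[((proj(w,L(X))+.5-[170,150])*3).round().astype(int)],True,(0,255,0))
cv2.imwrite('pics/s8.png',im)
```

```text
[0.4956521  0.13790185 0.23367139] [1.79997737e+02 1.06195280e-03 7.50165040e+01] 0.03379265764117524 [ 2.59786772 -2.7779934  -4.55265237] 21.45
[([0.4876, 0.14, 0.2245], 0.71)]
```

View pics/s8.png

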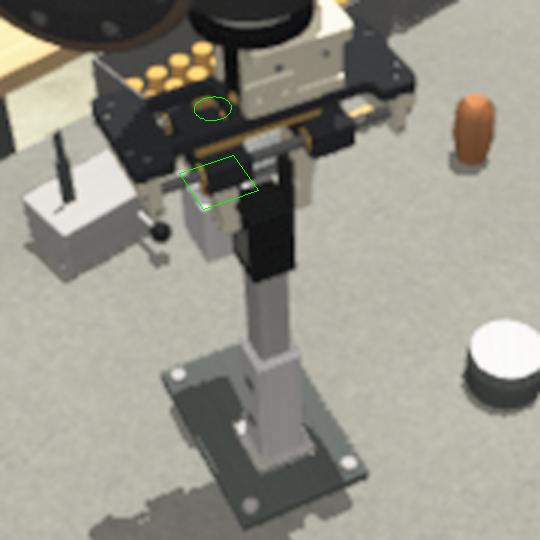

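The mast is extended, the socket follows its predicted place, and the TCP has risen 90.0 mm. I'll pull slightly more to feel the end stop.

Call:
carry_out:
  increments:
    - [0,0,0,0,0,1,1]
    - [0,0,0,0,0,1.5,1]
    - [0,0,0,0,0,2,1]
    - [0,0,0,0,0,2,1]
    - [0,0,0,0,0,2,1]
    - [0,0,0,0,0,2,1]

```text
clock: 22.35
tool_pos: [0.4956, 0.1379, 0.2338]
orientation: [-179.9, 0.0, 75.0]
force: [8.9, -3.4, -15.2]
opening: 0.0337
```

Run:
```python
from h import *
o=ctrl.get_obs();print(o['tool_pos'],o['opening'],o['force'],o['moment'])
w=ctrl.snapshot('wrist');o=ctrl.get_obs();print(o['tool_pos'],o['force'])
im=w['pixels'];cv2.imwrite('pics/w9.png',im)
for l in('lift_socket','handle','wax_tin','fat_handle'):print(l,[(q['centre'],q['confidence']) for q in ctrl.search_frame(w,l)])
```

```text
[0.49555011 0.13793007 0.23383301] 0.033718205692095056 [  8.86096312  -3.37180409 -15.19237982] [-1.11455846 -3.49005662  0.08725107]
[0.49553137 0.1379314  0.23381197] [  9.122423    -2.68085569 -16.14146331]
lift_socket [([0.4838, 0.1378, 0.2729], 0.56), ([0.4821, 0.1382, 0.1309], 0.35), ([0.5652, 0.4092, 0.0217], 0.34)]
handle [([0.5652, 0.1207, 0.2404], 0.96)]
wax_tin [([0.5672, 0.4127, 0.0193], 0.73), ([0.4143, -0.048, 0.0448], 0.67)]
fat_handle [([0.6268, -0.2231, 0.0387], 0.65)]
```

The end stop is felt: the downward force went from 4.6 to 15 N while the TCP rose only about 0.1 mm. The handle is detected at the raised socket, so I hand in.

Run:
```python
from h import *
print(ctrl.close_job());o=ctrl.get_obs();print(o['clock'],o['tool_pos'],o['opening'],o['force'])
```

```text
the job is handed in; nothing more can be done
None
the job is handed in; nothing more can be done
```

The long handle is seated brass end down in the socket. I released it, then squeezed the button and held it while pulling the grip up to the second stop. I handed the job in at about 22 s, still holding the grip; no verdict is given.

**Checks that passed**
- **Seating:** the wrist picture after release showed the handle's top where a fully seated handle's should be (z = 0.21).
- **Squeeze:** the finger opening read 33.6 mm. That is about the squeezed width of 35 mm, since this reading ran about 3 mm low on the handle.
- **Lift:** the tool rose 90.0 mm from the lowered grasp. A further 2 mm pull raised the force on the tool from 4.6 to about 15 N with almost no movement, so the mast is against the end stop.
- **Handle when raised:** the last wrist detection put the handle at (0.565, 0.121, 0.240), at the raised socket, with confidence 0.96.

**What failed or disagreed**
- **First grasp:** I lifted before the fingers had closed, so the handle stayed standing untouched. The second try with longer waits worked.
- **Last detections:** with the gripper covering the view, the network gave scattered results for the socket and one wrong one for the wax tin. I put no weight on these.
- **Final look:** the viewer had reached its picture limit, so the last wrist picture was judged only from detections and forces.
- **Bystanders:** I did not measure them all at the end. No contact with any was seen, and the detections of the fat handle and wax tin agreed with their starting places to about 15 mm.

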